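Centre the lamp spot of a microscope illuminator

TASK

Lift the dust cap off the mirror of the illuminator bench and stand it upright in the wooden tray without dropping it, then slide the lamp shutter fully open so that the light spot shows on the screen. Turn the two mirror screws one after the other to bring the spot onto the centre of the round mark with the cross (not the square one). Do not touch the mirror's face and do not knock over or push away the other things.

Things in the scene. Friction and masses are not known exactly. Their poses are not given: they have to be found in the camera images.
- bench: fixed illuminator bench, base plate 280 (x -160 to 120) x 440 (y) x 12 mm; origin at table height at its middle, z up. From +y (robot's left) to -y: cream lamp house (132 mm high, y 118 to 218), shutter guide (y 96, 136 high), flat grey screen (170 x 140, centre y -5, top 30 high), mirror under the cap (y -120), aluminium blocks (y -210 to -164, 120 high) with two upright screws
- cap: loose grey dust cap, inverted box 100 (x) x 56 (y) x 89 mm, open below and at the back (-y); grip rib on top 14 (x) x 46 (y) mm, 36 mm high. Origin: middle of its underside, z up. About 0.15 kg. Starts on a ledge 35 mm above the table, over the mirror, which reaches 70 mm up inside it: lift straight up 80 mm before moving sideways, 140 mm to clear the screws (tops 168 mm high)
- cap_grip (a point): point inside the cap's rib to grasp from above, 108 mm above the rim and 19 mm above the cap's roof, axes as the cap; close the fingers along the cap's x axis
- tray: fixed open wooden tray, 160 x 160 mm, walls 6 mm thick and 30 mm high; origin at the centre of its underside, inner floor 6 mm above it; sides along its x and y axes
- shutter (a joint): position of the sliding lamp shutter, m: 0 shut, 0.04 fully open (stop); it moves along the bench's +x axis (away from the robot), needs about 2 N and stays where it is left. The spot shows on the screen only when it is open
- shutter_tab (a point): point to grasp on the shutter's upright black tab: 14 mm wide (x), 30 mm deep (y), top 17 mm above this point, tab's lower end 27 mm below it; axes as the bench. Close the fingers along the bench's x axis, or push it
- screw_near (a joint): angle of the near screw, rad, positive counter-clockwise from above, stops at -1.4 and 1.4. Turns stiffly (0.05 N m), stays where left. At 0 its wing head lies along the bench's x axis. It swings the mirror head: +1 rad swings the spot by 0.22 rad clockwise (from above) about the far screw's axis, that is some 40 mm along the bench's +x, away from the robot
- screw_near_grip (a point): point on the axis of the near screw (bench x -110, y -187 mm, the one nearer the robot), in its dark steel wing head: bar 64 mm long (this point's x axis), 14 mm thick (y, close the fingers along it), top 12 mm above this point, underside 24 mm below it; block's top 36 mm below it. The point turns with the screw
- screw_far (a joint): angle of the far screw, rad, positive counter-clockwise from above, stops at -1.4 and 1.4. Turns stiffly (0.05 N m), stays where left. At 0 its wing head lies across the line from its axis to the spot (about the bench's x axis). It tilts the mirror: +1 rad moves the spot 40 mm straight away from the far screw's axis (towards the lamp house); the spot is 182 mm from that axis at 0
- screw_far_grip (a point): the same point of the far screw (bench x 0, y -187 mm, behind the mirror), same wing head and heights, turns with it; it stands on the mirror head, whose swing turns it a little too
- spot: the light spot: pale bright disc, 14 mm diameter, on the screen. Origin at its centre; its y axis points straight away from the far screw's axis. Hidden while the shutter is shut (its pose is already where it will show). It cannot be touched
- cross_mark: the round black mark drawn on the screen: circle of 36 mm diameter with a cross; origin at the cross's centre, axes as the bench. Flat. One of two marks; which end of the screen's diagonal each has varies
- square_mark: the other mark, a plain black square outline of 34 mm, not to be used; origin at its centre
- mirror: the mirror, 52 x 52 mm, at bench x 0, y -120 mm, between 50 and 102 mm above the table, facing the screen; it swings and tilts with the screws. Not to be touched
- slide_box: bystander, loose: flat yellow-brown wooden slide box, 90 x 120 x 36 mm high, left of the bench; leave it
- eyepiece: bystander, loose: black eyepiece, 34 mm diameter, 64 mm high, standing on the near left part of the bench's base plate; leave it
- objective_can: bystander, loose: plain aluminium cylinder, 34 mm diameter, 55 mm high, standing on the far right part of the bench's base plate, beside the dust cap; leave it
- oil_bottle: bystander, loose: amber bottle, 44 mm diameter, 85 mm high, right of the bench; leave it
- beaker: bystander, loose: glass beaker, 72 mm diameter, 90 mm high, beyond the tray; leave it
- driver: bystander, loose: screwdriver lying beyond the bench, 180 mm long; leave it
- stage_ring: bystander, loose: flat aluminium disc, 90 mm diameter, 18 mm high, lying left of the bench; leave it
Not all that is in view belongs to the job. Leave any green or turquoise look-alike of the cap alone. Of the things shaped like the tray, the wooden one is meant.

How it is judged:
On the way, in this order (a step that is already met when the one before it is completed fails the run):
1. the dust cap stands upright on the tray's floor, let go (z of cap in the frame of tray between 0 and 0.012 m and horizontal distance between cap and tray below 0.05 m and angle between cap's own z axis and vertical below 0.12 rad and contact force between the fingers and cap below 0.1 N), for 0.2 s.
2. the shutter is fully open (z of cap in the frame of tray between 0 and 0.012 m and horizontal distance between cap and tray below 0.05 m and angle between cap's own z axis and vertical below 0.12 rad and value of joint shutter above 0.036 m), for 0.2 s.
3. one screw has brought the spot level with the cross, sideways or along the line from the far screw's axis (within 6 mm) (value of joint shutter above 0.036 m and (x of cross_mark in the frame of spot between -0.006 and 0.006 m or y of cross_mark in the frame of spot between -0.006 and 0.006 m)), for 0.2 s.
4. the other screw has brought the spot onto the cross (within 6 mm) (value of joint shutter above 0.036 m and horizontal distance between spot and cross_mark below 0.006 m), for 0.2 s.
At the end, for the whole second after the job is handed in: the spot's centre is within 6 mm (horizontally) of the centre of the round cross mark, the shutter is open (at least 36 of its 40 mm), and the dust cap stands upright (within 0.12 rad) and at rest on the tray's floor, let go (all of step 1 and all of step 4 and linear speed of cap below 0.02 m/s); the robot touches nothing.
It fails at once if the mirror is touched (contact force between any of the fingers, the arm and mirror above 0.5 N).
It fails at once if the cap is dropped (falls free faster than 0.8 m/s) (linear speed of cap above 0.8 m/s and contact force between the fingers and cap below 0.05 N).
It fails at once if a bystander is moved more than 30 mm or tipped over (distance of any of slide_box, eyepiece, objective_can, oil_bottle, beaker, driver, stage_ring from where it was at the start of the episode above 0.03 m or angle between any of slide_box, eyepiece, objective_can, oil_bottle, beaker, stage_ring's own z axis and vertical above 0.6 rad).
It also fails if it takes over 64 s, if anything falls off the work surface, if the arm or the gripper's body presses on something with over 40 N, if the wrist force passes 120 N, or if a joint passes its speed limit or range.

ROBOT

A 7-joint arm with a two-finger parallel gripper is mounted at the origin on the work surface. World frame = base frame: x ahead of the robot, y to its left, z up, the work surface at z = 0. Lengths are in m, angles in rad, forces in N, time in s.
With the tool pointing down it reaches from about 0.4 to 0.85 m from the base axis. Payload 10.4 kg.
Tool frame: the origin (TCP) lies midway between the tips of the shut fingers; the grasp point (between the pads) lies 19 mm behind it; z points along the fingers, y is the line along which they close (so a half turn about z gives the same grasp; the last joint's range is limited). The gripper opens to 87 mm and grips with 3 to 60 N. Pads are 19 mm wide; open, the fingers measure 117 mm over their backs; the gripper's body (75 mm by 190 mm) begins 51 mm behind the grasp point.
Start: joints at [1.319, 0.332, -0.065, 1.46, 0.022, 1.35, -0.088], TCP at [0.142, -0.609, 0.191] pointing down, gripper open.
Joint ranges: [-2.6, 2.6], [-0.5, 2.12], [-1.47, 1.34], [0.16, 2.42], [-1.27, 4.41], [0.06, 2.06], [-2.6, 2.6]. Speed limits (rad/s): [2.22, 2.22, 2.79, 2.79, 3.14, 3.14, 3.14].

INTERFACE

Orientations are given as a unit quaternion [x, y, z, w].
In Python, from bench import r gives the robot as it stands.
- The arm moves only by the tool arm_command, never from a script. Its arguments are lists of equal length, an entry for each row: "xyz": the shift along the world's x, y, z in m, a list of three; "rot": the turn, a rotation vector about the world's x, y, z in rad, a list of three. In form: {"xyz": [[tx, ty, tz], ...], "rot": [[ax, ay, az], ...]}. A call has 1 to 20 rows; each row is the pose to reach, as a shift and turn from the pose commanded when the call began; what a row does not reach only later rows make up. A row lasts 1/12 s, in which the tool goes at most 41.7 mm and 7.16 degrees, less where a joint would pass 70% of its speed; a pose out of reach is approached as far as the arm can. A call with a gripper value outside its range is refused whole. "grip" is the opening, from 0 (shut) to 1 (fully open), set as the call begins (left out, the last holds). The fingers move at their own pace and stop on an object; "squeeze" is the grip in N (left out, the last holds). Time passes only in rows, so rows that repeat a pose let the fingers close. It gives the time, the measured TCP pose, the force, the opening and the grip force at its end, in the units of the state.
- r.read_state(): the state, without advancing time (a new reading comes with each control period).
- r.camera(name): name is "side" or "top" or "wrist"; returns the picture (420x560x3 uint8, red, green, blue); there is no depth.
- r.camera_model(name): a dict with "fx", "fy", "cx", "cy" (pixels), "T" (4x4, takes a point from camera to world coordinates). Camera axes: x right, y up, looking along -z (the intrinsics and any distortion apply to the point x, -y, -z); pixel columns grow to the right and rows downward; lengths in m; the calibration is good to about 2 mm. A picture is of the moment at which its call begins: read the wrist's pose just before it. camera_model takes no time and is no camera call; for the wrist camera it gives the pose at the moment of the call.
- r.close_job(): hands the job in; it is judged then, once.
Trained networks look in the newest picture that a camera, given by its name, has taken for a name from the list of things; names that differ only in an ending like _2 or _b are one class to them, and where a whole thing is asked for, a point or a joint stands for the part that bears it (a point fixed in the world has none). Each returns a list of dicts, best first, with "conf" (0 to 1); they miss things now and then, are a little off and sometimes report something else, mostly with a low value. They report only what shows in the picture. A call takes as long as a camera call. They do not tell look-alikes from the thing itself.
- r.look_for(label, camera): "at" ([x, y, z] in m, in the coordinates of the camera as it stood for that picture, good to about 4 mm: the middle of the surface that is visible of it).
- r.spot_point(label, camera): "at" ([x, y, z] in m, in the coordinates of the camera as it stood for that picture, good to about 4 mm: a listed point, or the origin of a listed thing).
The state is a dict: "time": time; "joint_positions": joint angles; "joint_vel": joint speeds; "joint_torque": joint torques, N m; "ee_pos": TCP position; "eef_rot": TCP orientation; "ft_force": force on the tool from outside, world axes, zero at the start; "torque": the same for the moment, N m; "width": finger opening in m; "grip_force": force on a finger pad.
Only numpy, scipy, OpenCV 4.12 (cv2) and the standard library are available. Lean on these libraries where they do the work, as an engineer would, in place of code of your own. Each camera call takes 0.05 s, during which the arm holds its last target. There are 200 camera calls.

## Working session

There is one attempt and no reset: what is moved stays moved. The work goes in short steps, Python scripts to look and compute and a tool call to move; the robot and the scene stay as the last step left them, time stands still between calls to the robot, and variables do not carry over. Pictures are saved under pics/ and viewed, at most 10 in all, crops included, and the job is handed in when it is done.

Besides the shell and the picture viewer there is one more tool, called as a command line: name --argument value ..., lists and objects as JSON in quotes. arm_command: Moves the arm, as the interface text tells. Its arguments: {"type":"object","properties":{"xyz":{"type":"array"},"rot":{"type":"array"},"grip":{"type":"number"},"squeeze":{"type":"number"}},"required":["xyz","rot"]}

```bash
mkdir -p pics
cat > h.py <<'E'
import numpy as np, cv2
from bench import r
def w(cam,at,T=None):
    T=np.array(r.camera_model(cam)["T"]) if T is None else T
    return (T@np.r_[at,1])[:3]
def find(label,cam,fn='spot_point',n=3):
    T=np.array(r.camera_model(cam)["T"])
    for d in getattr(r,fn)(label,cam)[:n]:
        print(cam,label,fn,np.round(w(cam,d["at"],T),4),round(d["conf"],2),{k:np.round(v,3) for k,v in d.items() if k not in("at","conf")} or '')
def snap(cam,name):
    im=r.camera(cam); cv2.imwrite(f'pics/{name}.png',im[:,:,::-1]); return im
E
python3 - <<'E'
from h import *
a=snap('top','t0');b=snap('side','s0')
for c in('top','side'):
    m=r.camera_model(c);print(c,{k:np.round(v,3) for k,v in m.items() if k!='T'},np.round(m['T'],3).tolist())
    for l in('bench','cap','cap_grip','tray','shutter_tab','screw_near_grip','screw_far_grip','cross_mark','square_mark'):find(l,c,n=2)
print({k:np.round(v,3) for k,v in r.read_state().items()})
E
```

```text
top {'fx': np.float64(528.14), 'fy': np.float64(528.14), 'cx': np.float64(278.506), 'cy': np.float64(220.563)} [[0.005, 0.999, -0.053, 0.427], [-1.0, 0.005, -0.008, 0.036], [-0.008, 0.053, 0.999, 1.742], [0.0, 0.0, 0.0, 1.0]]
top bench spot_point [ 0.5885  0.0902 -0.0009] 0.64 
top cap spot_point [ 0.3    -0.2042  0.0045] 0.84 
top cap spot_point [ 4.693e-01 -2.297e-01  3.000e-04] 0.77 
top cap_grip spot_point [ 0.2982 -0.202   0.1057] 0.89 
top cap_grip spot_point [ 0.4732 -0.2276  0.1118] 0.7 
top tray spot_point [ 0.2228 -0.4247  0.0027] 0.66 
top shutter_tab spot_point [0.5925 0.1866 0.1806] 0.57 
top screw_far_grip spot_point [ 0.5736 -0.098   0.1585] 0.72 
top screw_far_grip spot_point [0.4816 0.2413 0.0116] 0.26 
top cross_mark spot_point [0.6316 0.1141 0.0284] 0.57 
top square_mark spot_point [0.5491 0.0595 0.0272] 0.39 
side {'fx': np.float64(536.605), 'fy': np.float64(536.605), 'cx': np.float64(293.838), 'cy': np.float64(201.536)} [[-0.994, 0.03, -0.105, 0.366], [-0.106, -0.49, 0.865, 1.33], [-0.026, 0.871, 0.49, 0.851], [0.0, 0.0, 0.0, 1.0]]
side bench spot_point [ 0.5857 
[... 494 characters left out ...]
oint [ 0.5736 -0.0938  0.1594] 0.55 
side cross_mark spot_point [ 0.6988 -0.2742 -0.0019] 0.42 
side cross_mark spot_point [0.478  0.2464 0.0142] 0.28 
{'time': np.float64(1.0), 'joint_positions': array([ 1.319,  0.332, -0.065,  1.46 ,  0.022,  1.35 , -0.088]), 'joint_vel': array([ 0.002,  0.001,  0.   , -0.   ,  0.001, -0.002, -0.   ]), 'joint_torque': array([-0.0000e+00, -6.2304e+01,  2.5000e-02, -3.9011e+01, -6.1000e-02,
        3.2000e-02, -0.0000e+00]), 'ee_pos': array([ 0.142, -0.609,  0.191]), 'eef_rot': array([0.993, 0.114, 0.   , 0.   ]), 'ft_force': array([-0.929, -0.   , -0.005]), 'torque': array([ 0.042, -0.039,  0.038]), 'grip_force': np.float64(0.0), 'width': np.float64(0.087)}
```

```bash
python3 -c "
import cv2
a=cv2.imread('pics/t0.png');cv2.imwrite('pics/t0b.png',cv2.resize(a,(800,600),interpolation=cv2.INTER_CUBIC))"
```

```text
(no output)
```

View pics/t0b.png

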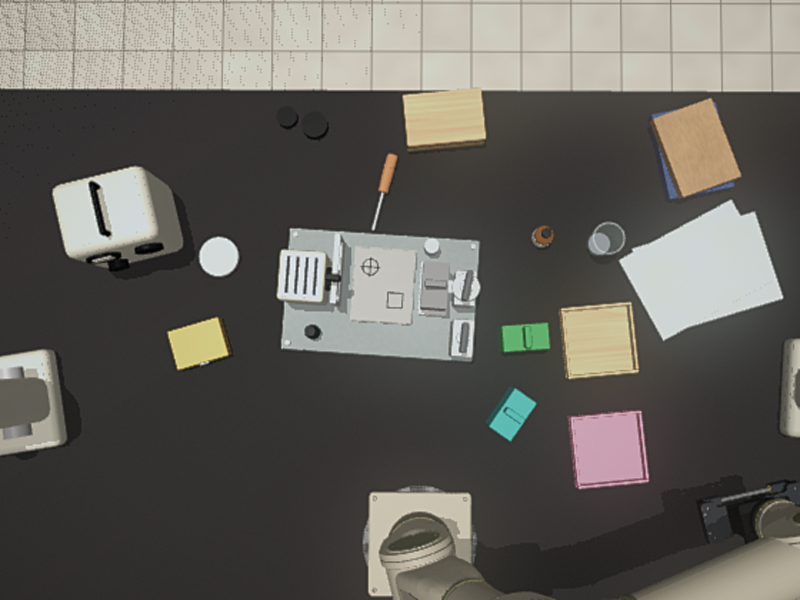

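View pics/s0.png

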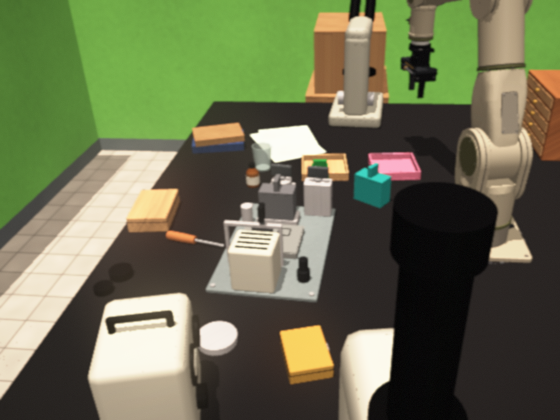

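The top view shows the bench yawed about -3.3°, with the cap at (435,288) and the screw wings at (467,288) and (462,338). The wooden tray is at (598,340), the cross at (370,267) and the square at (395,300). The green box, turquoise box and pink tray are decoys. The side view agrees. I'll move above the cap now.

arm_command --xyz '[[0.02, 0.02, 0.02], [0.04, 0.045, 0.04], [0.07, 0.075, 0.06], [0.1, 0.105, 0.08], [0.13, 0.135, 0.1], [0.155, 0.165, 0.12], [0.18, 0.195, 0.13], [0.205, 0.225, 0.13], [0.23, 0.255, 0.13], [0.25, 0.285, 0.13], [0.27, 0.315, 0.13], [0.29, 0.345, 0.13], [0.31, 0.375, 0.13], [0.33, 0.41, 0.13], [0.35, 0.445, 0.13], [0.37, 0.48, 0.13], [0.39, 0.515, 0.13], [0.41, 0.55, 0.13], [0.435, 0.581, 0.13], [0.435, 0.581, 0.13]]' --rot '[[0, 0, 0.07], [0, 0, 0.14], [0, 0, 0.21], [0, 0, 0.28], [0, 0, 0.35], [0, 0, 0.42], [0, 0, 0.49], [0, 0, 0.56], [0, 0, 0.63], [0, 0, 0.7], [0, 0, 0.77], [0, 0, 0.84], [0, 0, 0.91], [0, 0, 0.98], [0, 0, 1.05], [0, 0, 1.12], [0, 0, 1.19], [0, 0, 1.26], [0, 0, 1.285], [0, 0, 1.285]]' --grip 1

```text
time: 2.67
ee_pos: [0.5787, -0.0196, 0.3203]
eef_rot: [0.723, 0.691, 0.001, -0.002]
ft_force: [0.2, 0.2, 0.3]
width: 0.0872
grip_force: 0.0
```

Run:
```python
from h import *
s=r.read_state();print(s['time'],s['ee_pos'],s['eef_rot'],s['joint_positions'])
m=r.camera_model('wrist');print(np.round(m['T'],3).tolist(),m['fx'])
snap('wrist','w0')
for l in('cap','cap_grip','shutter_tab','screw_near_grip','screw_far_grip','cross_mark'):find(l,'wrist',n=2)
```

```text
2.6667 [ 0.57870935 -0.01956641  0.32029428] [ 0.72312062  0.69071848  0.00135079 -0.00165145] [ 0.52393499  0.26740476 -0.71211791  1.33175697  0.16937557  1.6044555
 -0.21033812]
[[0.999, 0.046, 0.014, 0.582], [-0.048, 0.969, 0.243, 0.047], [-0.002, -0.243, 0.97, 0.515], [0.0, 0.0, 0.0, 1.0]] 296.93362365946416
wrist cap spot_point [ 0.5761 -0.0348  0.0367] 0.62 
wrist cap spot_point [ 0.466  -0.2292  0.0065] 0.6 
wrist cap_grip spot_point [ 0.4661 -0.238   0.112 ] 0.85 
wrist cap_grip spot_point [ 0.5771 -0.0328  0.1391] 0.59 
wrist shutter_tab spot_point [ 0.6702 -0.0347  0.016 ] 0.26 
wrist screw_near_grip spot_point [ 0.4595 -0.0955  0.1558] 0.67 
wrist screw_far_grip spot_point [ 0.5715 -0.1032  0.1591] 0.58 
wrist cross_mark spot_point [0.6299 0.1    0.0299] 0.47
```

View pics/w0.png

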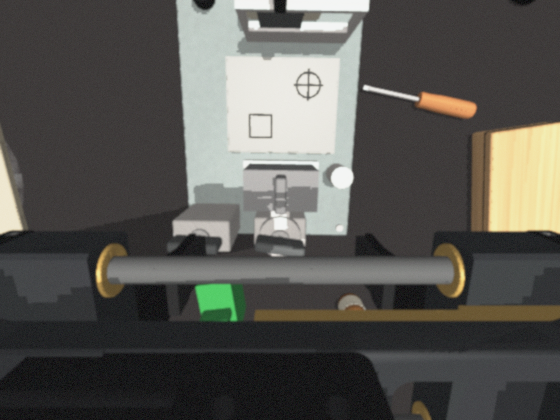

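The wrist view shows the grey cap's rib at (281,185), the cross at (308,85), the square at (260,126), and the screw wings at the lower edge. I'm descending onto the rib.

arm_command --xyz '[[0, -0.002, 0], [0, -0.002, -0.02], [0, -0.002, -0.045], [0, -0.002, -0.07], [0, -0.002, -0.095], [0, -0.002, -0.12], [0, -0.002, -0.145], [0, -0.002, -0.165], [0, -0.002, -0.18], [0, -0.002, -0.19], [0, -0.002, -0.19], [0, -0.002, -0.19]]' --rot '[[0, 0, 0], [0, 0, 0], [0, 0, 0], [0, 0, 0], [0, 0, 0], [0, 0, 0], [0, 0, 0], [0, 0, 0], [0, 0, 0], [0, 0, 0], [0, 0, 0], [0, 0, 0]]'

```text
time: 4.02
ee_pos: [0.5768, -0.0301, 0.1317]
eef_rot: [0.727, 0.686, 0.0, 0.0]
ft_force: [-0.1, -0.7, -0.1]
width: 0.0868
grip_force: 0.0
```

arm_command --xyz '[[0, 0, 0], [0, 0, 0], [0, 0, 0], [0, 0, 0], [0, 0, 0], [0, 0, 0], [0, 0, 0], [0, 0, 0]]' --rot '[[0, 0, 0], [0, 0, 0], [0, 0, 0], [0, 0, 0], [0, 0, 0], [0, 0, 0], [0, 0, 0], [0, 0, 0]]' --grip 0 --squeeze 20

```text
time: 4.68
ee_pos: [0.5768, -0.0297, 0.1313]
eef_rot: [0.727, 0.687, 0.0, 0.0]
ft_force: [0.4, -0.3, -0.6]
width: 0.0418
grip_force: 0.0
```

arm_command --xyz '[[0, 0, 0], [0, 0, 0], [0, 0, 0], [0, 0, 0], [0, 0, 0], [0, 0, 0], [0, 0, 0], [0, 0, 0]]' --rot '[[0, 0, 0], [0, 0, 0], [0, 0, 0], [0, 0, 0], [0, 0, 0], [0, 0, 0], [0, 0, 0], [0, 0, 0]]'

```text
time: 5.35
ee_pos: [0.5768, -0.0297, 0.1313]
eef_rot: [0.727, 0.687, 0.0, 0.0]
ft_force: [-1.0, -0.1, -0.6]
width: 0.001
grip_force: 0.0
```

Run:
```python
from h import *
snap('wrist','w1');s=snap('side','s1')
find('cap_grip','side');find('cap_grip','wrist')
c=s[150:270,200:360];cv2.imwrite('pics/s1c.png',cv2.resize(c,(800,600),interpolation=cv2.INTER_CUBIC)[:,:,::-1])
```

```text
side cap_grip spot_point [ 0.5797 -0.0277  0.1431] 0.77 
side cap_grip spot_point [ 0.4705 -0.2338  0.1085] 0.65 
side cap_grip spot_point [ 0.3009 -0.2025  0.1097] 0.59 
wrist cap_grip spot_point [ 0.5825 -0.0285  0.1408] 0.93
```

View pics/s1c.png

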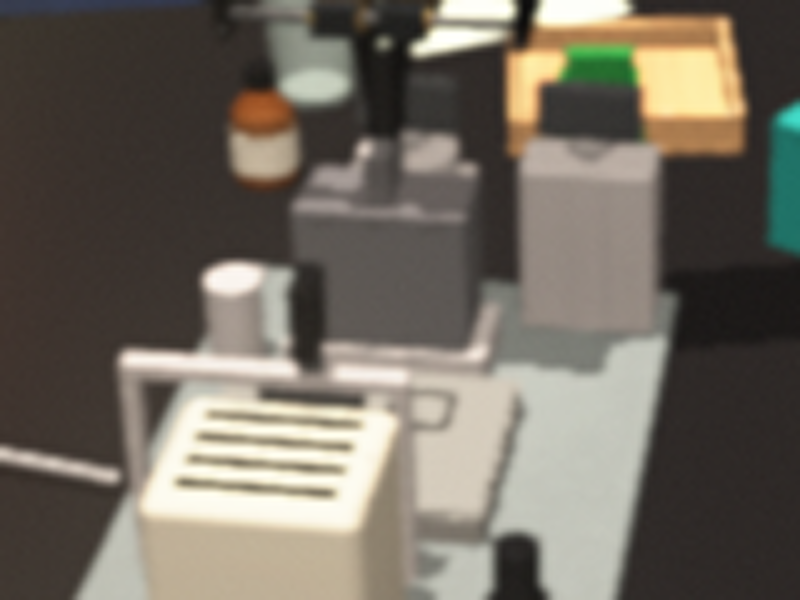

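View pics/w1.png

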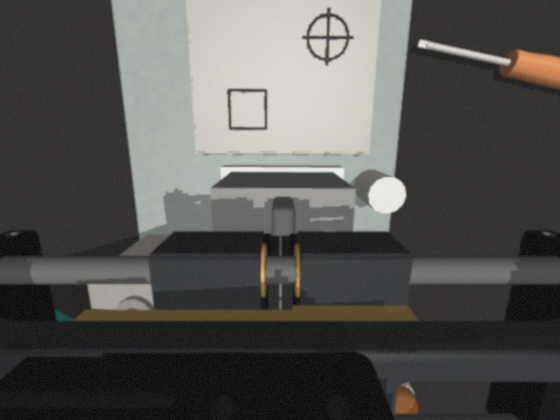

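Run:
```python
from h import *
def px(c,p):
    m=r.camera_model(c);q=np.linalg.inv(m['T'])@np.r_[p,1];return np.round([m['cx']+m['fx']*q[0]/-q[2],m['cy']-m['fy']*q[1]/-q[2]],1)
s=r.read_state();t=s['ee_pos'];print(t,s['width'],s['grip_force'],s['ft_force'])
yx=np.array([.058,.998,0])
for n,p in dict(tcp=t,tcp50=t+[0,0,.05],ribtopF=np.array([.577,-.029,.16])+.023*yx,ribtopB=np.array([.577,-.029,.16])-.023*yx,ribbotF=np.array([.577,-.029,.124])+.023*yx,roofF=np.array([.577,-.029,.124])+.028*yx).items():
    a=px('side',p);print(n,'wrist',px('wrist',p),'side crop',(a-[200,150])*5)
```

```text
[ 0.57678276 -0.02974988  0.13126714] 0.00018339584875978532 0.0 [-0.63007104 -0.9802623  -0.71020029]
tcp wrist [280.8 232.8] side crop [387.5 178.5]
tcp50 wrist [280.8 264. ] side crop [384.  100.5]
ribtopF wrist [281.1 210.1] side crop [377. 153.]
ribtopB wrist [281.1 282.5] side crop [392.5 117. ]
ribbotF wrist [281.  196.9] side crop [379.5 209. ]
roofF wrist [281.  189.8] side crop [378. 213.]
```

Run:
```python
from h import *
s=cv2.imread('pics/w1.png')
cv2.imwrite('pics/w1c.png',cv2.resize(s[160:310,180:380],(800,600),interpolation=cv2.INTER_CUBIC))
```

```text
(no output)
```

View pics/w1c.png

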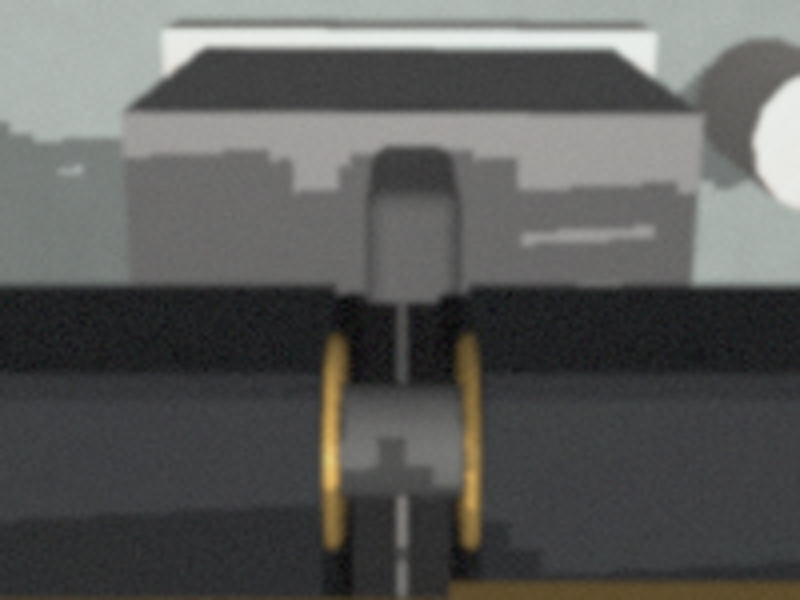

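The fingers shut to 0 mm with the rib still visible below them. In the close-up, the rib's top is at (283,207-235) and the fingertips end at about row 235, which puts the tips at the rib's top rather than 29 mm below it. I'll open and probe downward carefully, watching the force.

arm_command --xyz '[[0, 0, 0], [0, 0, 0], [0, 0, 0], [0, 0, 0], [0, 0, 0], [0, 0, 0], [0, 0, 0], [0, 0, 0], [0, 0, 0], [0, 0, 0], [0, 0, 0], [0, 0, 0], [0, 0, 0], [0, 0, -0.002], [0, 0, -0.004], [0, 0, -0.006], [0, 0, -0.007], [0, 0, -0.008], [0, 0, -0.008]]' --rot '[[0, 0, 0], [0, 0, 0], [0, 0, 0], [0, 0, 0], [0, 0, 0], [0, 0, 0], [0, 0, 0], [0, 0, 0], [0, 0, 0], [0, 0, 0], [0, 0, 0], [0, 0, 0], [0, 0, 0], [0, 0, 0], [0, 0, 0], [0, 0, 0], [0, 0, 0], [0, 0, 0], [0, 0, 0]]' --grip 1

```text
time: 7.13
ee_pos: [0.5766, -0.0297, 0.123]
eef_rot: [0.727, 0.687, -0.0, -0.0]
ft_force: [-0.5, 1.1, -0.2]
width: 0.0873
grip_force: 0.0
```

Run:
```python
from h import *
s=r.read_state();print(s['ee_pos'],s['width'],s['ft_force'])
a=snap('wrist','w2')
find('cap_grip','wrist')
cv2.imwrite('pics/w2c.png',cv2.resize(a[160:400,100:460],(800,534),interpolation=cv2.INTER_CUBIC)[:,:,::-1])
```

```text
[ 0.57663253 -0.02971885  0.12299972] 0.08734747502695057 [-0.47602071  1.09093123 -0.20114519]
wrist cap_grip spot_point [ 0.5778 -0.0234  0.1416] 0.72
```

View pics/w2c.png

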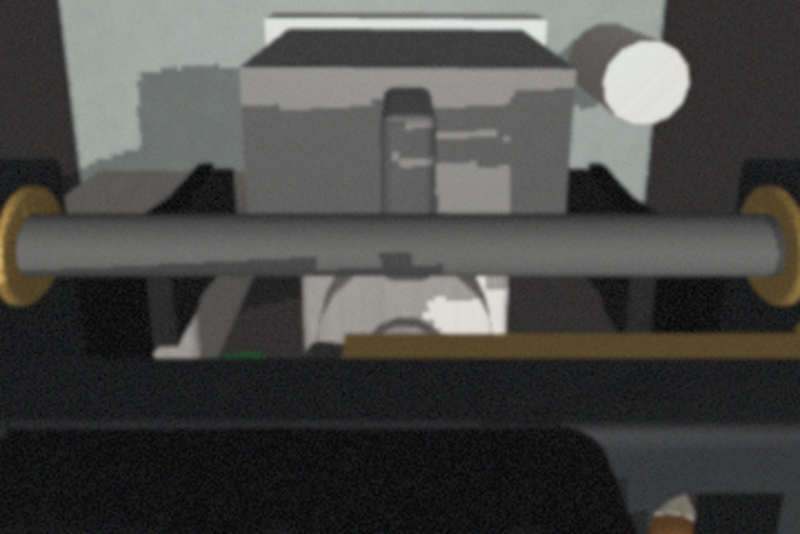

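The open fingertips are at crop (205,165) and (595,165). Their spacing in the image puts them about 30 mm nearer the camera than the reported TCP, so the real tips sit about 30 mm higher. I'll go 18 mm lower with a force check and close.

arm_command --xyz '[[0.001, 0.001, -0.003], [0.001, 0.001, -0.006], [0.001, 0.001, -0.009], [0.001, 0.001, -0.012], [0.001, 0.001, -0.015], [0.001, 0.001, -0.017], [0.001, 0.001, -0.018], [0.001, 0.001, -0.018]]' --rot '[[0, 0, 0], [0, 0, 0], [0, 0, 0], [0, 0, 0], [0, 0, 0], [0, 0, 0], [0, 0, 0], [0, 0, 0]]'

```text
time: 7.9
ee_pos: [0.5776, -0.0288, 0.105]
eef_rot: [0.727, 0.687, -0.0, -0.0]
ft_force: [-0.1, -1.0, 0.1]
width: 0.0873
grip_force: 0.0
```

arm_command --xyz '[[0, 0, 0], [0, 0, 0], [0, 0, 0], [0, 0, 0], [0, 0, 0], [0, 0, 0], [0, 0, 0], [0, 0, 0], [0, 0, 0], [0, 0, 0], [0, 0, 0], [0, 0, 0], [0, 0, 0], [0, 0, 0], [0, 0, 0], [0, 0, 0]]' --rot '[[0, 0, 0], [0, 0, 0], [0, 0, 0], [0, 0, 0], [0, 0, 0], [0, 0, 0], [0, 0, 0], [0, 0, 0], [0, 0, 0], [0, 0, 0], [0, 0, 0], [0, 0, 0], [0, 0, 0], [0, 0, 0], [0, 0, 0], [0, 0, 0]]' --grip 0 --squeeze 20

```text
time: 9.23
ee_pos: [0.5776, -0.0287, 0.1051]
eef_rot: [0.727, 0.687, -0.0, -0.0]
ft_force: [-0.1, -0.5, -2.7]
width: 0.0143
grip_force: 20.0
```

Gripped: 14.3 mm at 20 N. I'm lifting 160 mm straight up, then carrying it to the wooden tray.

arm_command --xyz '[[0, 0, 0.005], [0, 0, 0.015], [0, 0, 0.03], [0, 0, 0.048], [0, 0, 0.066], [0, 0, 0.084], [0, 0, 0.102], [0, 0, 0.12], [0, 0, 0.136], [0, 0, 0.15], [0, 0, 0.158], [0, 0, 0.16], [0, 0, 0.16]]' --rot '[[0, 0, 0], [0, 0, 0], [0, 0, 0], [0, 0, 0], [0, 0, 0], [0, 0, 0], [0, 0, 0], [0, 0, 0], [0, 0, 0], [0, 0, 0], [0, 0, 0], [0, 0, 0], [0, 0, 0]]' --squeeze 30

```text
time: 10.32
ee_pos: [0.5779, -0.0286, 0.2658]
eef_rot: [0.727, 0.687, 0.0, 0.0]
ft_force: [-0.1, 0.8, -2.0]
width: 0.0138
grip_force: 30.0
```

Run:
```python
from h import *
s=r.read_state();print(s['time'],s['width'],s['grip_force'],s['ft_force'])
snap('side','s2');snap('top','t2')
find('cap','side');find('tray','side');find('tray','top');find('cap','top')
```

```text
10.3167 0.01383781064533548 29.976886971853673 [-0.08500479  0.82616291 -1.96209876]
side cap spot_point [ 0.2997 -0.201   0.0003] 0.98 
side cap spot_point [ 0.5754 -0.0263  0.194 ] 0.86 
side tray spot_point [ 0.467  -0.4073  0.0055] 0.69 
side tray spot_point [ 0.221  -0.4239 -0.0022] 0.58 
top tray spot_point [ 2.188e-01 -4.267e-01 -1.000e-04] 0.78 
top tray spot_point [ 0.4612 -0.4099 -0.0036] 0.7 
top cap spot_point [ 0.2983 -0.2061  0.0049] 0.68 
top cap spot_point [ 4.669e-01 -2.294e-01  3.000e-04] 0.65 
top cap spot_point [0.5477 0.0577 0.0299] 0.48
```

arm_command --xyz '[[-0.003, -0.01, 0], [-0.009, -0.03, 0], [-0.017, -0.056, 0], [-0.025, -0.084, 0], [-0.034, -0.112, 0], [-0.042, -0.14, 0], [-0.05, -0.168, 0], [-0.059, -0.196, 0], [-0.067, -0.224, 0], [-0.076, -0.252, 0], [-0.084, -0.28, 0], [-0.092, -0.308, 0], [-0.1, -0.334, 0], [-0.107, -0.356, 0], [-0.112, -0.372, 0], [-0.114, -0.379, 0], [-0.114, -0.379, 0]]' --rot '[[0, 0, 0], [0, 0, 0], [0, 0, 0], [0, 0, 0.02], [0, 0, 0.04], [0, 0, 0.06], [0, 0, 0.08], [0, 0, 0.1], [0, 0, 0.12], [0, 0, 0.12], [0, 0, 0.12], [0, 0, 0.12], [0, 0, 0.12], [0, 0, 0.12], [0, 0, 0.12], [0, 0, 0.12], [0, 0, 0.12]]'

```text
time: 12.03
ee_pos: [0.4627, -0.4093, 0.2648]
eef_rot: [0.685, 0.728, -0.0, -0.0]
ft_force: [-0.3, 0.8, -1.9]
width: 0.0136
grip_force: 30.0
```

arm_command --xyz '[[0, 0, -0.01], [0, 0, -0.03], [0, 0, -0.055], [0, 0, -0.08], [0, 0, -0.105], [0, 0, -0.13], [0, 0, -0.15], [0, 0, -0.165], [0, 0, -0.175], [0, 0, -0.18], [0, 0, -0.182], [0, 0, -0.182]]' --rot '[[0, 0, 0], [0, 0, 0], [0, 0, 0], [0, 0, 0], [0, 0, 0], [0, 0, 0], [0, 0, 0], [0, 0, 0], [0, 0, 0], [0, 0, 0], [0, 0, 0], [0, 0, 0]]'

```text
time: 13.03
ee_pos: [0.4643, -0.4073, 0.0836]
eef_rot: [0.684, 0.729, 0.0, 0.0]
ft_force: [0.2, -0.2, -2.6]
width: 0.0134
grip_force: 30.0
```

Run:
```python
from h import *
s=r.read_state();print(s['time'],s['width'],s['grip_force'],s['ft_force'])
snap('side','s3');find('cap','side');find('tray','side')
```

```text
13.0333 0.013422221870620536 29.976843623444438 [ 0.18966989 -0.18523588 -2.61787665]
side cap spot_point [ 0.4626 -0.4028  0.0178] 0.91 
side cap spot_point [ 0.2992 -0.1979 -0.0006] 0.65 
side cap spot_point [0.5883 0.1884 0.1748] 0.2 
side tray spot_point [ 0.4658 -0.4045  0.0015] 0.89 
side tray spot_point [ 0.22   -0.4233  0.0017] 0.86
```

arm_command --xyz '[[0, 0, -0.002], [0, 0, -0.004], [0, 0, -0.005], [0, 0, -0.006], [0, 0, -0.007], [0, 0, -0.007]]' --rot '[[0, 0, 0], [0, 0, 0], [0, 0, 0], [0, 0, 0], [0, 0, 0], [0, 0, 0]]'

```text
time: 13.68
ee_pos: [0.4639, -0.4077, 0.0762]
eef_rot: [0.684, 0.729, 0.0, 0.0]
ft_force: [0.6, -0.5, -1.5]
width: 0.0137
grip_force: 30.0
```

arm_command --xyz '[[0, 0, -0.001], [0, 0, -0.002], [0, 0, -0.002]]' --rot '[[0, 0, 0], [0, 0, 0], [0, 0, 0]]'

```text
time: 13.93
ee_pos: [0.4642, -0.4081, 0.076]
eef_rot: [0.685, 0.729, -0.0, 0.001]
ft_force: [-3.6, 3.6, 12.0]
width: 0.0134
grip_force: 30.0
```

Floor contact felt. I'll ease off 1 mm and open.

arm_command --xyz '[[0, 0, 0.001], [0, 0, 0.0015], [0, 0, 0.0015], [0, 0, 0.0015], [0, 0, 0.0015], [0, 0, 0.0015], [0, 0, 0.0015], [0, 0, 0.0015], [0, 0, 0.0015], [0, 0, 0.0015]]' --rot '[[0, 0, 0], [0, 0, 0], [0, 0, 0], [0, 0, 0], [0, 0, 0], [0, 0, 0], [0, 0, 0], [0, 0, 0], [0, 0, 0], [0, 0, 0]]' --grip 0.7

```text
time: 14.77
ee_pos: [0.4638, -0.4077, 0.0758]
eef_rot: [0.684, 0.729, 0.0, 0.0]
ft_force: [0.4, 0.7, -0.0]
width: 0.06
grip_force: 0.0
```

arm_command --xyz '[[0, 0, 0.01], [0, 0, 0.03], [0, 0, 0.06], [0, 0, 0.09], [0, 0, 0.12], [0, 0, 0.15], [0, 0, 0.18], [0, 0, 0.2], [0, 0, 0.2]]' --rot '[[0, 0, 0], [0, 0, 0], [0, 0, 0], [0, 0, 0], [0, 0, 0], [0, 0, 0], [0, 0, 0], [0, 0, 0], [0, 0, 0]]'

```text
time: 15.52
ee_pos: [0.4653, -0.4084, 0.2818]
eef_rot: [0.684, 0.729, 0.0, 0.004]
ft_force: [0.5, 0.0, 0.6]
width: 0.061
grip_force: 0.0
```

Run:
```python
from h import *
s=r.read_state();print(s['time'],s['width'],s['ee_pos'],s['ft_force'])
snap('side','s4');find('cap','side');find('tray','side',n=2)
snap('top','t4')
for c in ('top','side'):
  for l in('shutter_tab','screw_near_grip','screw_far_grip','cross_mark','spot','bench'):find(l,c,n=2)
```

```text
15.5167 0.06101225128773033 [ 0.46533128 -0.40844428  0.2818339 ] [0.48358589 0.03298518 0.56614246]
side cap spot_point [ 0.4642 -0.4047  0.0073] 0.96 
side cap spot_point [ 0.2997 -0.1991  0.0011] 0.83 
side tray spot_point [ 0.2166 -0.4263  0.001 ] 0.69 
side tray spot_point [ 0.4652 -0.4055  0.0019] 0.61 
top shutter_tab spot_point [0.5897 0.1895 0.1795] 0.66 
top screw_near_grip spot_point [ 0.4636 -0.0882  0.1536] 0.57 
top screw_near_grip spot_point [ 0.5756 -0.0995  0.1574] 0.19 
top screw_far_grip spot_point [ 0.5751 -0.0967  0.1554] 0.72 
top screw_far_grip spot_point [ 4.615e-01 -4.087e-01 -2.000e-04] 0.34 
top cross_mark spot_point [0.6302 0.1162 0.0312] 0.46 
top cross_mark spot_point [0.4804 0.2456 0.0106] 0.36 
top spot spot_point [ 0.579  -0.032   0.0737] 0.25 
top bench spot_point [ 0.5871  0.0889 -0.0039] 0.57 
side shutter_tab spot_point [0.5869 0.1887 0.1744] 0.55 
side shutter_tab spot_point [ 0.6988 -0.273  -0.0007] 0.2 
side screw_near_grip spot_point [ 0.4633 -0.0893  0.1553] 0.64 
side screw_far_grip spot_point [ 0.5756 -0.0925  0.1579] 0.59 
side screw_far_grip spot_point [ 0.6842 -0.4101  0.0039] 0.53 
side cross_mark spot_point [0.8063 0.0915 0.0019] 0.37 
side cross_mark spot_point [ 0.4658 -0.4024  0.0024] 0.34 
side spot spot_point [ 6.874e-01 -4.142e-01  6.000e-04] 0.26 
side bench spot_point [ 5.856e-01  9.330e-02 -5.000e-04] 0.63 
side bench spot_point [ 0.4637 -0.4071  0.0026] 0.56
```

The cap stands in the tray at (0.464,-0.405,0.007). Next is the shutter tab.

arm_command --xyz '[[0.003, 0.014, 0], [0.008, 0.04, 0], [0.015, 0.073, 0], [0.022, 0.108, 0], [0.03, 0.143, 0], [0.037, 0.178, 0], [0.044, 0.213, 0], [0.052, 0.248, 0], [0.059, 0.283, 0], [0.066, 0.318, 0], [0.073, 0.353, 0], [0.08, 0.388, 0], [0.088, 0.423, 0], [0.095, 0.458, 0], [0.102, 0.493, 0], [0.109, 0.528, 0], [0.116, 0.56, 0], [0.121, 0.584, 0], [0.124, 0.597, 0], [0.124, 0.597, 0]]' --rot '[[0, 0, 0], [0, 0, 0], [0, 0, 0], [0, 0, 0], [0, 0, -0.02], [0, 0, -0.04], [0, 0, -0.06], [0, 0, -0.08], [0, 0, -0.1], [0, 0, -0.12], [0, 0, -0.12], [0, 0, -0.12], [0, 0, -0.12], [0, 0, -0.12], [0, 0, -0.12], [0, 0, -0.12], [0, 0, -0.12], [0, 0, -0.12], [0, 0, -0.12], [0, 0, -0.12]]'

```text
time: 17.98
ee_pos: [0.5863, 0.1943, 0.2755]
eef_rot: [0.725, 0.689, 0.0, -0.001]
ft_force: [-0.0, 0.8, 1.3]
width: 0.0607
grip_force: 0.0
```

Run:
```python
from h import *
s=r.read_state();print(s['time'],s['width'],s['ee_pos'],s['eef_rot'])
snap('top','t5');find('shutter_tab','top',n=1);snap('side','s5');find('shutter_tab','side',n=1)
snap('wrist','w5');find('shutter_tab','wrist',n=1)
```

```text
17.9833 0.060656471264996945 [0.58631637 0.19426519 0.2755317 ] [ 7.24962058e-01  6.88787960e-01  3.91977447e-04 -1.00364950e-03]
top shutter_tab spot_point [ 0.4642 -0.0917  0.1563] 0.25 
side shutter_tab spot_point [0.5872 0.1885 0.1763] 0.53 
wrist shutter_tab spot_point [0.5859 0.1902 0.1751] 0.7
```

arm_command --xyz '[[0, 0, -0.01], [0, 0, -0.03], [0, 0, -0.055], [0, 0, -0.08], [0, 0, -0.105], [0, 0, -0.125], [0, 0, -0.137], [0, 0, -0.142], [0, 0, -0.142]]' --rot '[[0, 0, 0], [0, 0, 0], [0, 0, 0], [0, 0, 0], [0, 0, 0], [0, 0, 0], [0, 0, 0], [0, 0, 0], [0, 0, 0]]'

```text
time: 19.03
ee_pos: [0.5874, 0.1887, 0.1329]
eef_rot: [0.727, 0.687, -0.001, -0.0]
ft_force: [0.5, 0.3, -0.6]
width: 0.0609
grip_force: 0.0
```

arm_command --xyz '[[0, 0, 0], [0, 0, 0], [0, 0, 0], [0, 0, 0], [0, 0, 0], [0, 0, 0], [0, 0, 0], [0, 0, 0], [0, 0, 0], [0, 0, 0], [0, 0, 0]]' --rot '[[0, 0, 0], [0, 0, 0], [0, 0, 0], [0, 0, 0], [0, 0, 0], [0, 0, 0], [0, 0, 0], [0, 0, 0], [0, 0, 0], [0, 0, 0], [0, 0, 0]]' --grip 0 --squeeze 15

```text
time: 19.95
ee_pos: [0.5881, 0.1893, 0.1338]
eef_rot: [0.727, 0.687, 0.0, 0.0]
ft_force: [2.3, 0.8, -1.8]
width: 0.0139
grip_force: 15.0
```

arm_command --xyz '[[0.004, 0, 0], [0.01, -0.0005, 0], [0.017, -0.001, 0], [0.024, -0.0015, 0], [0.031, -0.002, 0], [0.036, -0.002, 0], [0.039, -0.0022, 0], [0.041, -0.0023, 0], [0.041, -0.0023, 0], [0.041, -0.0023, 0]]' --rot '[[0, 0, 0], [0, 0, 0], [0, 0, 0], [0, 0, 0], [0, 0, 0], [0, 0, 0], [0, 0, 0], [0, 0, 0], [0, 0, 0], [0, 0, 0]]'

```text
time: 20.78
ee_pos: [0.6281, 0.1867, 0.1338]
eef_rot: [0.727, 0.687, -0.001, -0.0]
ft_force: [-6.2, -2.8, 4.9]
width: 0.0142
grip_force: 15.0
```

arm_command --xyz '[[0, 0, 0], [0, 0, 0], [0, 0, 0], [0, 0, 0], [0, 0, 0], [0, 0, 0], [0, 0, 0], [0, 0, 0.02], [0, 0, 0.05], [0, 0, 0.08], [0, -0.03, 0.11], [0, -0.06, 0.14], [0, -0.09, 0.16], [0, -0.12, 0.17], [0, -0.15, 0.17], [0, -0.17, 0.17], [0, -0.18, 0.17], [0, -0.18, 0.17]]' --rot '[[0, 0, 0], [0, 0, 0], [0, 0, 0], [0, 0, 0], [0, 0, 0], [0, 0, 0], [0, 0, 0], [0, 0, 0], [0, 0, 0], [0, 0, 0], [0, 0, 0], [0, 0, 0], [0, 0, 0], [0, 0, 0], [0, 0, 0], [0, 0, 0], [0, 0, 0], [0, 0, 0]]' --grip 0.6

```text
time: 22.28
ee_pos: [0.629, 0.0041, 0.3036]
eef_rot: [0.728, 0.685, -0.0, 0.0]
ft_force: [-1.0, 0.2, -0.5]
width: 0.0522
grip_force: 0.0
```

Run:
```python
from h import *
s=r.read_state();print(s['time'],s['width'],s['ee_pos'],s['eef_rot'])
for c in('wrist','side','top'):
  snap(c,c+'6')
  for l in('spot','cross_mark','square_mark','shutter_tab','screw_near_grip','screw_far_grip'):find(l,c,n=1)
```

```text
22.2833 0.05216869204005022 [0.62897562 0.00414526 0.30357494] [ 7.28328899e-01  6.85227566e-01 -3.16888567e-04  3.11817985e-04]
wrist spot spot_point [0.6267 0.189  0.1754] 0.62 
wrist cross_mark spot_point [0.6261 0.1179 0.0287] 0.68 
wrist square_mark spot_point [0.4767 0.255  0.018 ] 0.59 
wrist shutter_tab spot_point [0.6275 0.1907 0.1737] 0.72 
wrist screw_near_grip spot_point [ 8.02e-01  9.63e-02 -2.00e-04] 0.62 
side spot spot_point [ 0.5772 -0.0278  0.0761] 0.24 
side cross_mark spot_point [ 0.689  -0.4111  0.0007] 0.3 
side square_mark spot_point [0.551  0.0585 0.0328] 0.38 
side shutter_tab spot_point [0.6268 0.1866 0.1738] 0.65 
side screw_near_grip spot_point [ 0.463 -0.091  0.159] 0.5 
side screw_far_grip spot_point [ 0.5762 -0.0918  0.1534] 0.76 
top spot spot_point [5.875e-01 9.170e-02 3.000e-04] 0.7 
top cross_mark spot_point [0.8012 0.0836 0.0049] 0.44 
top square_mark spot_point [0.5473 0.057  0.0278] 0.41 
top shutter_tab spot_point [0.6324 0.1844 0.1776] 0.56
```

View pics/wrist6.png

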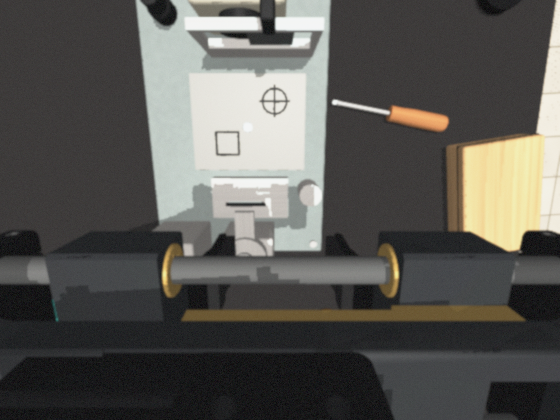

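The wrist view shows the spot at (248,127), the cross at (274,101) and the square at (228,143). I'll compute the needed screw angles.

```bash
cat >> h.py <<'E'
def ray(c,u,v,z,m=None):
    m=m or r.camera_model(c);T=np.array(m['T']);d=T[:3,:3]@np.array([(u-m['cx'])/m['fx'],-(v-m['cy'])/m['fy'],-1.])
    return T[:3,3]+d*(z-T[2,3])/d[2]
def proj(c,p,m=None):
    m=m or r.camera_model(c);q=np.linalg.inv(m['T'])@np.r_[p,1]
    return np.array([m['cx']+m['fx']*q[0]/-q[2],m['cy']-m['fy']*q[1]/-q[2]])
def blobs(im,mask_fn,c,z,amin,amax,box):
    g=mask_fn(im.astype(int));n,l,st,ce=cv2.connectedComponentsWithStats(g.astype('uint8'))
    x0,y0,x1,y1=box
    return [(ce[i].round(1),int(st[i,4]),st[i,2:4],ray(c,*ce[i],z).round(4)) for i in range(1,n) if amin<st[i,4]<amax and x0<ce[i][0]<x1 and y0<ce[i][1]<y1]
E
python3 - <<'E'
from h import *
im=cv2.imread('pics/wrist6.png')[:,:,::-1]
print(im[127,248],im[127,215],im[101,263])
box=(180,60,312,180)
for t in (228,235):print('spot',t,blobs(im,lambda a:a.min(2)>t,'wrist',.03,15,400,box))
print('dark',blobs(im,lambda a:a.max(2)<130,'wrist',.03,40,900,box))
def quad(mask):
    c=max(cv2.findContours(mask,0,2)[0],key=cv2.contourArea);return cv2.minAreaRect(c),cv2.contourArea(c)
a=im.astype(int);m=((a.min(2)>170)&(a.max(2)-a.min(2)<30)).astype('uint8');m[:62]=0;m[172:]=0;m[:,:185]=0;m[:,310:]=0
m=cv2.morphologyEx(m,3,np.ones((7,7)))
rc,ar=quad(m);P=np.array([ray('wrist',*p,.03) for p in cv2.boxPoints(rc)]);print(rc,P.round(4).tolist(),P.mean(0))
# screw wing heads: top view dark steel bars
im=cv2.imread('pics/top6.png')[:,:,::-1]
for p in((.464,-.09,.168),(.575,-.095,.168)):print(proj('top',p))
E
```

```text
[243 245 245] [230 229 222] [103 102  98]
spot 228 [(array([276.7,  79.8]), 49, array([15, 12], dtype=int32), array([0.6312, 0.1486, 0.03  ])), (array([287.4,  80.7]), 55, array([12, 13], dtype=int32), array([0.6469, 0.1463, 0.03  ])), (array([296.9,  89.4]), 154, array([17, 32], dtype=int32), array([0.6603, 0.1335, 0.03  ])), (array([247.4, 126.7]), 96, array([10, 11], dtype=int32), array([0.5828, 0.085 , 0.03  ]))]
spot 235 [(array([247.5, 126.7]), 72, array([10, 10], dtype=int32), array([0.5829, 0.085 , 0.03  ]))]
dark []
((246.99996948242188, 116.49999237060547), (108.99998474121094, 123.99998474121094), 90.0) [[0.5004, 0.1802, 0.03], [0.6794, 0.1696, 0.03], [0.6739, 0.0121, 0.03], [0.4787, 0.0236, 0.03]] [0.58309779 0.09640093 0.03      ]
[324.93071529 236.22596625]
[326.63151312 199.08435605]
```

```bash
cat >> h.py <<'E'
def cross(im,c,near,R=18):
    # centre of the dark ring: dark-weighted bounding of black-hat component
    g=cv2.cvtColor(im,cv2.COLOR_RGB2GRAY);b=cv2.morphologyEx(g,cv2.MORPH_BLACKHAT,np.ones((9,9)))
    u,v=near;w_=b[v-R:v+R+1,u-R:u+R+1];n,l,st,ce=cv2.connectedComponentsWithStats((w_>25).astype('uint8'))
    i=1+np.argmax(st[1:,4]);x,y,ww,hh,a=st[i]
    p=(u-R+x+(ww-1)/2,v-R+y+(hh-1)/2);return p,(ww,hh),ray(c,*p,.03)
E
python3 - <<'E'
from h import *
im=np.ascontiguousarray(cv2.imread('pics/wrist6.png')[:,:,::-1])
p,s,C=cross(im,'wrist',(274,101));S=ray('wrist',247.4,126.7,.03)
print(p,s,C)
F=np.array([.573,-.096]);a=S[:2]-F;b=C[:2]-F
ra,rb=np.hypot(*a),np.hypot(*b);print('r',ra,rb,'dfar',(rb-ra)/.04,'swing cw',np.arctan2(b[0],b[1])-np.arctan2(a[0],a[1]),'dnear',(np.arctan2(b[0],b[1])-np.arctan2(a[0],a[1]))/.22)
t=cv2.imread('pics/top6.png')
# arm hides screws? use t4 (before shutter)
t=cv2.imread('pics/t4.png');print(t.shape)
w=cv2.imread('pics/w0.png')
A=cv2.resize(t[175:260,300:360],(400,566),interpolation=2)
s=cv2.imread('pics/side6.png');B=cv2.resize(s[165:230,255:345],(400,289),interpolation=2)
o=np.zeros((566,800,3),'uint8');o[:,:400]=A;o[:289,400:]=B;cv2.imwrite('pics/mix.png',o)
E
```

```text
(np.float64(274.0), np.float64(100.0)) (np.int32(31), np.int32(33)) [0.62557893 0.1208632  0.03      ]
r 0.1812485238887508 0.22314612040481693 dfar 1.0474399129016536 swing cw 0.18404159761170286 dnear 0.8365527164168312
(420, 560, 3)
```

View pics/mix.png

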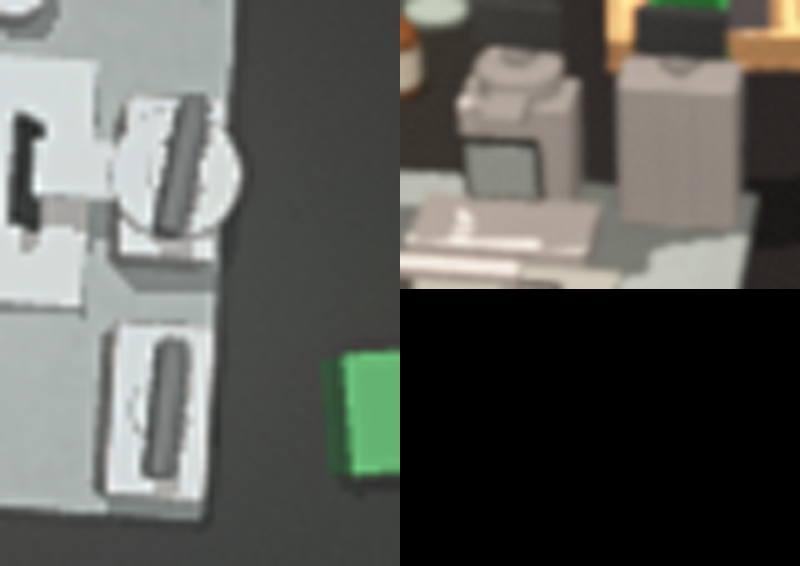

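The crop shows both wing bars nearly along bench x, the near one at (165,408) and the far one at (182,165), so both screws are near 0. Near needs about +0.84 rad and far about +1.05 rad. I'm starting with the near screw.

arm_command --xyz '[[-0.01, -0.006, 0], [-0.022, -0.013, 0], [-0.035, -0.02, 0], [-0.048, -0.028, 0], [-0.061, -0.035, 0], [-0.074, -0.043, 0], [-0.087, -0.05, 0], [-0.1, -0.058, 0], [-0.113, -0.065, 0], [-0.125, -0.072, 0], [-0.136, -0.079, 0], [-0.146, -0.085, 0], [-0.155, -0.09, 0], [-0.162, -0.094, 0], [-0.166, -0.096, 0], [-0.166, -0.096, 0], [-0.166, -0.096, 0], [-0.166, -0.096, 0]]' --rot '[[0, 0, -0.1], [0, 0, -0.21], [0, 0, -0.32], [0, 0, -0.43], [0, 0, -0.54], [0, 0, -0.65], [0, 0, -0.76], [0, 0, -0.87], [0, 0, -0.98], [0, 0, -1.09], [0, 0, -1.2], [0, 0, -1.31], [0, 0, -1.42], [0, 0, -1.51], [0, 0, -1.58], [0, 0, -1.58], [0, 0, -1.58], [0, 0, -1.58]]'

```text
time: 24.83
ee_pos: [0.463, -0.0887, 0.3038]
eef_rot: [0.999, -0.032, 0.0, 0.0]
ft_force: [-0.4, -0.3, 0.3]
width: 0.0522
grip_force: 0.0
```

Run:
```python
from h import *
s=r.read_state();print(s['time'],s['width'],s['ee_pos'],s['eef_rot'],s['joint_positions'].round(2))
for c in('wrist','side'):
  snap(c,c+'7');find('screw_near_grip',c,n=2)
```

```text
24.8333 0.05215643382985592 [ 0.46303572 -0.08873178  0.30382412] [ 9.99498917e-01 -3.16528199e-02  1.18596850e-04  2.31037054e-05] [ 0.67 -0.02 -0.56  1.63 -0.01  1.53 -1.52]
wrist screw_near_grip spot_point [ 0.4666 -0.0894  0.1542] 0.79 
side screw_near_grip spot_point [ 0.4619 -0.0886  0.1598] 0.65
```

arm_command --xyz '[[0, 0, -0.015], [0, 0, -0.04], [0, 0, -0.07], [0, 0, -0.1], [0, 0, -0.13], [0, 0, -0.155], [0, 0, -0.175], [0, 0, -0.188], [0, 0, -0.195], [0, 0, -0.195], [0, 0, -0.195]]' --rot '[[0, 0, 0], [0, 0, 0], [0, 0, 0], [0, 0, 0], [0, 0, 0], [0, 0, 0], [0, 0, 0], [0, 0, 0], [0, 0, 0], [0, 0, 0], [0, 0, 0]]'

```text
time: 25.95
ee_pos: [0.4631, -0.0889, 0.1092]
eef_rot: [0.999, -0.033, 0.0, -0.0]
ft_force: [-0.4, 0.4, 0.3]
width: 0.0521
grip_force: 0.0
```

arm_command --xyz '[[0, 0, 0], [0, 0, 0], [0, 0, 0], [0, 0, 0], [0, 0, 0], [0, 0, 0], [0, 0, 0], [0, 0, 0], [0, 0, 0], [0, 0, 0]]' --rot '[[0, 0, 0], [0, 0, 0], [0, 0, 0], [0, 0, 0], [0, 0, 0], [0, 0, 0], [0, 0, 0], [0, 0, 0], [0, 0, 0], [0, 0, 0]]' --grip 0 --squeeze 25

```text
time: 26.78
ee_pos: [0.4627, -0.0876, 0.1089]
eef_rot: [0.999, -0.033, -0.0, -0.001]
ft_force: [-1.7, 5.2, 2.8]
width: 0.0139
grip_force: 25.0
```

arm_command --xyz '[[0, 0.001, 0], [0, 0.001, 0], [0, 0.001, 0], [0, 0.001, 0], [0, 0.001, 0], [0, 0.001, 0], [0, 0.001, 0], [0, 0.001, 0], [0, 0.001, 0], [0, 0.001, 0], [0, 0.001, 0], [0, 0.001, 0]]' --rot '[[0, 0, 0.05], [0, 0, 0.13], [0, 0, 0.22], [0, 0, 0.31], [0, 0, 0.4], [0, 0, 0.49], [0, 0, 0.58], [0, 0, 0.67], [0, 0, 0.75], [0, 0, 0.81], [0, 0, 0.81], [0, 0, 0.81]]'

```text
time: 27.78
ee_pos: [0.4632, -0.0889, 0.1089]
eef_rot: [0.932, 0.362, 0.0, 0.001]
ft_force: [2.7, -4.8, -2.5]
width: 0.0141
grip_force: 25.0
```

```bash
cat >> h.py <<'E'
F=np.array([.5732,-.0957])
def pol(P):
    d=np.array(P)[:2]-F;return np.hypot(*d)*1e3,np.arctan2(d[0],d[1])
E
python3 - <<'E'
from h import *
for c in('top','side','wrist'):
  im=np.ascontiguousarray(snap(c,c+'8'))
  a=proj(c,[.6256,.1209,.03]);b=[proj(c,[x,y,.03]) for x in(.50,.67) for y in(.02,.16)]
  lo=np.min(b,0);hi=np.max(b,0);print(c,'cross px',a.round(1),lo.round(),hi.round())
  if (lo<0).any() or hi[0]>560 or hi[1]>420: continue
  for t in (225,236):
    for o in blobs(im,lambda q:q.min(2)>t,c,.03,3,200,(*lo,*hi)):print(t,o,np.round(pol(o[3]),3))
  u,v=a.round().astype(int)
  try:
    p=cross(im,c,(u,v),22 if c=='wrist' else 9);print('cross',p,np.round(pol(p[2]),3))
  except Exception as e:print(e)
E
```

```text
top cross px [256.8 187.2] [244. 174.] [288. 226.]
cross ((np.float64(258.5), np.float64(186.5)), (np.int32(14), np.int32(14)), array([0.62807924, 0.11534371, 0.03      ])) [218.062   0.254]
side cross px [254.1 243.3] [235. 223.] [303. 253.]
225 (array([266.5, 224. ]), 12, array([12,  1], dtype=int32), array([0.6067, 0.0189, 0.03  ])) [119.396   0.284]
225 (array([277., 225.]), 5, array([5, 1], dtype=int32), array([0.5754, 0.0224, 0.03  ])) [1.1812e+02 1.9000e-02]
225 (array([257.5, 236. ]), 4, array([4, 1], dtype=int32), array([0.6224, 0.084 , 0.03  ])) [186.314   0.267]
225 (array([251.5, 240. ]), 10, array([10,  1], dtype=int32), array([0.6358, 0.1052, 0.03  ])) [210.427   0.302]
225 (array([261.5, 241. ]), 6, array([6, 1], dtype=int32), array([0.6071, 0.1083, 0.03  ])) [2.06798e+02 1.65000e-01]
225 (array([242., 244.]), 9, array([9, 1], dtype=int32), array([0.6585, 0.1266, 0.03  ])) [238.104   0.366]
225 (array([254.5, 245. ]), 10, array([10,  1], dtype=int32), array([0.6232, 0.1292, 0.03  ])) [2.30391e+02 2.19000e-01]
236 (array([273.6, 236.8]), 11, array([4, 6], dtype=int32), array([0.5765, 0.0851, 0.03  ])) [1.8083e+02 1.8000e-02]
236 (array([253.9, 249.7]), 103, array([42, 12], dtype=int32), array([0.621 , 0.1516, 0.03  ])) [2.51877e+02 1.91000e-01]
cross ((np.float64(254.0), np.float64(242.5)), (np.int32(19), np.int32(4)), array([0.62667272, 0.117087  , 0.03      ])) [219.403   0.246]
wrist cross px [ 217.6 -143.4] [  77. -253.] [358.  92.]
```

Run:
```python
from h import *
for c,f,bx in(('top','top8',(240,172,290,228)),('side','side8',(236,222,300,252))):
  g=cv2.imread(f'pics/{f}.png').astype(int).min(2);x0,y0,x1,y1=bx
  a=cv2.GaussianBlur(g.astype('float32'),(0,0),1.2);s=a[y0:y1,x0:x1].copy()
  bg=cv2.medianBlur(g.astype('uint8'),15)[y0:y1,x0:x1];d=s-bg
  for k in range(4):
    j,i=np.unravel_index(d.argmax(),d.shape);P=ray(c,x0+i,y0+j,.03);print(c,x0+i,y0+j,d.max().round(1),s[j,i].round(),P.round(4),np.round(pol(P),3));d[max(0,j-4):j+5,max(0,i-4):i+5]=-99
find('spot','top',n=2);
r.camera('side');find('spot','side',n=2)
t=cv2.imread('pics/top8.png');s=cv2.imread('pics/side8.png')
A=cv2.resize(t[165:235,235:295],(400,466),interpolation=2);B=cv2.resize(s[205:265,220:310],(400,267),interpolation=2)
o=np.zeros((466,800,3),'uint8');o[:,:400]=A;o[:267,400:]=B;cv2.imwrite('pics/mix2.png',o)
```

```text
top 246 188 31.6 168.0 [0.623 0.156 0.03 ] [2.5662e+02 1.9500e-01]
top 245 198 21.8 158.0 [0.5903 0.159  0.03  ] [2.55291e+02 6.70000e-02]
top 247 221 19.6 191.0 [0.5154 0.1519 0.03  ] [ 2.5424e+02 -2.3000e-01]
top 250 175 18.6 189.0 [0.6656 0.1434 0.03  ] [256.308   0.369]
side 240 222 113.1 206.0 [0.6863 0.0129 0.03  ] [156.772   0.806]
side 238 232 65.5 217.0 [0.6815 0.067  0.03  ] [195.456   0.587]
side 253 223 58.8 201.0 [0.6471 0.0159 0.03  ] [133.85    0.585]
side 276 234 55.8 224.0 [0.5718 0.0702 0.03  ] [ 1.65949e+02 -8.00000e-03]
```

View pics/mix2.png

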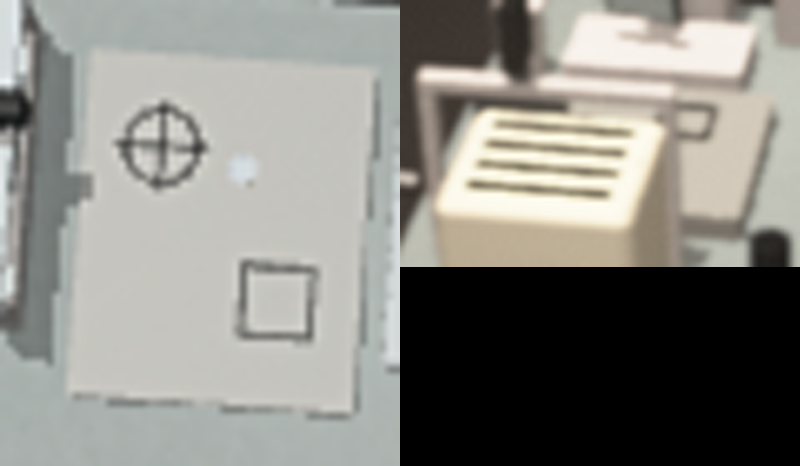

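The top crop shows the spot at (243,168) and the cross at (162,145), with the square away at (277,300). The side camera's view of the spot is blocked, so the top camera is the one to use. I'll locate the bluish spot with code.

```bash
cat >> h.py <<'E'
def meas(f=None,name=None):
    im=np.ascontiguousarray(cv2.imread(f)[:,:,::-1]) if f else np.ascontiguousarray(snap('top',name))
    a=im.astype(float);x0,y0,x1,y1=246,172,292,228
    d=(a[...,2]-a[...,0])[y0:y1,x0:x1];k=a.min(2)[y0:y1,x0:x1];d=d-np.median(d[k>190]);d[(k<190)]=0
    b=cv2.GaussianBlur(d,(0,0),1.2);j,i=np.unravel_index(b.argmax(),b.shape)
    w_=np.zeros_like(d);w_[max(0,j-4):j+5,max(0,i-4):i+5]=np.clip(d,3,99)[max(0,j-4):j+5,max(0,i-4):i+5]-3
    Y,X=np.mgrid[y0:y1,x0:x1];p=((w_*X).sum()/w_.sum(),(w_*Y).sum()/w_.sum());S=ray('top',*p,.03)
    cp=(258.9,186.6);C=ray('top',*cp,.03)
    (rs,as_),(rc,ac)=pol(S),pol(C)
    print('spot px',np.round(p,2),'peak',b.max().round(1),S.round(4),'r,a',rs.round(1),as_.round(3),'| cross',C.round(4),rc.round(1),ac.round(3),'| need far',((rc-rs)/40).round(3),'near',((ac-as_)/.22).round(3),'lat mm',(rs*(ac-as_)).round(1))
E
python3 - <<'E'
from h import *
meas('pics/top8.png');meas('pics/top6.png')
print(cross(np.ascontiguousarray(cv2.imread('pics/t4.png')),'top',(259,187),9),cross(np.ascontiguousarray(cv2.imread('pics/t0.png')),'top',(259,187),9))
E
```

```text
spot px [270.89 189.88] peak 12.8 [0.6172 0.0749 0.03  ] r,a 176.2 0.252 | cross [0.6278 0.114  0.03  ] 216.7 0.254 | need far 1.013 near 0.01 lat mm 0.4
spot px [269.39 199.7 ] peak 12.5 [0.5851 0.0796 0.03  ] r,a 175.7 0.068 | cross [0.6278 0.114  0.03  ] 216.7 0.254 | need far 1.026 near 0.849 lat mm 32.8
((np.float64(258.5), np.float64(186.5)), (np.int32(14), np.int32(14)), array([0.62807924, 0.11534371, 0.03      ])) ((np.float64(258.5), np.float64(186.5)), (np.int32(14), np.int32(14)), array([0.62807924, 0.11534371, 0.03      ]))
```

Sideways is within about 1 mm, so the near screw is done. I'm releasing and rising, then I'll measure the far wing's orientation.

arm_command --xyz '[[0, 0, 0], [0, 0, 0], [0, 0, 0], [0, 0, 0], [0, 0, 0], [0, 0, 0], [0, 0, 0.02], [0, 0, 0.05], [0, 0, 0.08], [0.01, -0.001, 0.11], [0.03, -0.002, 0.13], [0.05, -0.003, 0.14], [0.07, -0.004, 0.14], [0.09, -0.005, 0.14], [0.1, -0.006, 0.14], [0.11, -0.006, 0.14], [0.11, -0.006, 0.14], [0.11, -0.006, 0.14], [0.11, -0.006, 0.14]]' --rot '[[0, 0, 0], [0, 0, 0], [0, 0, 0], [0, 0, 0], [0, 0, 0], [0, 0, 0], [0, 0, 0], [0, 0, 0], [0, 0, 0], [0, 0, -0.1], [0, 0, -0.2], [0, 0, -0.32], [0, 0, -0.44], [0, 0, -0.56], [0, 0, -0.68], [0, 0, -0.8], [0, 0, -0.92], [0, 0, -1.02], [0, 0, -1.02]]' --grip 0.6

```text
time: 29.67
ee_pos: [0.5728, -0.0939, 0.2485]
eef_rot: [0.99, -0.14, -0.0, -0.0]
ft_force: [0.4, -0.0, -0.2]
width: 0.0522
grip_force: 0.0
```

Run:
```python
from h import *
s=r.read_state();print(s['time'],s['width'],s['ee_pos'],s['eef_rot'],s['joint_positions'].round(2))
im=cv2.imread('pics/t4.png').astype(int)
x0,y0,x1,y1=300,175,360,260
m=((im.max(2)<140)&(im.max(2)>85)).astype('uint8')[y0:y1,x0:x1]
n,l,st,ce=cv2.connectedComponentsWithStats(m)
for i in range(1,n):
  if 40<st[i,4]<260:
    p=np.argwhere(l==i)[:,::-1]+[x0,y0];W=np.array([ray('top',*q,.168)[:2] for q in p]);e,v=np.linalg.eigh(np.cov(W.T));a=v[:,1]*np.sign(v[0,1]);print(W.mean(0).round(4),len(W),np.sqrt(e*12).round(3),np.arctan2(a[1],a[0]).round(3))
meas(name='t9')
snap('wrist','w9');find('screw_far_grip','wrist',n=2);snap('side','s9');find('screw_far_grip','side',n=2)
```

```text
29.6667 0.05217630476529249 [ 0.57282985 -0.09386614  0.2484757 ] [ 9.90156234e-01 -1.39966245e-01 -2.79457558e-04 -6.92175430e-05] [ 0.54  0.26 -0.55  1.47  0.13  1.45 -1.87]
[ 0.5738 -0.0954] 112 [0.016 0.064] -0.181
[ 0.5284 -0.0847] 115 [0.026 0.076] 0.94
[ 0.4393 -0.0656] 107 [0.06 0.09] 0.225
[ 0.464  -0.0885] 109 [0.016 0.062] -0.102
spot px [270.91 189.87] peak 12.8 [0.6172 0.0749 0.03  ] r,a 176.1 0.253 | cross [0.6278 0.114  0.03  ] 216.7 0.254 | need far 1.014 near 0.008 lat mm 0.3
wrist screw_far_grip spot_point [ 0.5764 -0.0907  0.1567] 0.84 
side screw_far_grip spot_point [ 0.5758 -0.0934  0.1576] 0.72 
side screw_far_grip spot_point [ 0.4657 -0.4044 -0.0011] 0.44
```

arm_command --xyz '[[0.001, 0, -0.01], [0.001, 0, -0.03], [0.001, 0, -0.055], [0.001, 0, -0.08], [0.001, 0, -0.105], [0.001, 0, -0.125], [0.001, 0, -0.136], [0.001, 0, -0.14], [0.001, 0, -0.14]]' --rot '[[0, 0, -0.03], [0, 0, -0.06], [0, 0, -0.06], [0, 0, -0.06], [0, 0, -0.06], [0, 0, -0.06], [0, 0, -0.06], [0, 0, -0.06], [0, 0, -0.06]]'

```text
time: 30.67
ee_pos: [0.5735, -0.094, 0.1085]
eef_rot: [0.986, -0.167, -0.0, -0.0]
ft_force: [-0.6, 0.0, 0.6]
width: 0.0521
grip_force: 0.0
```

arm_command --xyz '[[0, 0, 0], [0, 0, 0], [0, 0, 0], [0, 0, 0], [0, 0, 0], [0, 0, 0], [0, 0, 0], [0, 0, 0], [0, 0, 0], [0, 0, 0]]' --rot '[[0, 0, 0], [0, 0, 0], [0, 0, 0], [0, 0, 0], [0, 0, 0], [0, 0, 0], [0, 0, 0], [0, 0, 0], [0, 0, 0], [0, 0, 0]]' --grip 0 --squeeze 25

```text
time: 31.5
ee_pos: [0.5738, -0.0942, 0.1089]
eef_rot: [0.986, -0.167, 0.0, 0.0]
ft_force: [-1.2, -0.9, 2.3]
width: 0.0141
grip_force: 25.0
```

Run:
```python
from h import *
s=r.read_state();print(s['time'],s['ft_force'],s['torque'])
meas(name='t10')
```

```text
31.5 [-1.2103031  -0.86046749  2.25074752] [-0.17711161  0.19637982 -0.05584747]
spot px [270.7  189.89] peak 12.1 [0.6172 0.0755 0.03  ] r,a 176.8 0.251 | cross [0.6278 0.114  0.03  ] 216.7 0.254 | need far 0.999 near 0.014 lat mm 0.5
```

arm_command --xyz '[[0, 0, 0], [0, 0, 0], [0, 0, 0], [0, 0, 0], [0, 0, 0], [0, 0, 0], [0, 0, 0], [0, 0, 0], [0, 0, 0], [0, 0, 0], [0, 0, 0], [0, 0, 0], [0, 0, 0], [0, 0, 0]]' --rot '[[0, 0, 0.05], [0, 0, 0.13], [0, 0, 0.22], [0, 0, 0.31], [0, 0, 0.4], [0, 0, 0.49], [0, 0, 0.58], [0, 0, 0.67], [0, 0, 0.76], [0, 0, 0.85], [0, 0, 0.94], [0, 0, 1.0], [0, 0, 1.0], [0, 0, 1.0]]'

```text
time: 32.72
ee_pos: [0.574, -0.0948, 0.1089]
eef_rot: [0.946, 0.325, 0.0, 0.0]
ft_force: [0.5, -3.0, 2.4]
width: 0.0142
grip_force: 25.0
```

Run:
```python
from h import *
s=r.read_state();print(s['time'],s['ft_force'],s['torque'])
meas(name='t11')
a=cv2.imread('pics/t11.png').astype(int);print((a[...,0]-a[...,2])[180:195,250:268]);print(a.min(2)[180:195,250:268])
```

```text
32.7167 [ 0.480077   -3.02838717  2.38713291] [-0.83260869 -0.23640483  0.08604187]
spot px [258.73 187.32] peak 1.5 [0.6254 0.1146 0.03  ] r,a 216.7 0.243 | cross [0.6278 0.114  0.03  ] 216.7 0.254 | need far 0.001 near 0.051 lat mm 2.4
[[-6 -6 -6 -6 -6 -6 -6 -6 -7 -4 -6 -7 -7 -7 -7 -6 -6 -7]
 [-6 -6 -6 -6 -6 -7 -5 -5 -4 -2 -4 -5 -7 -6 -7 -7 -7 -6]
 [-6 -6 -6 -7 -7 -5 -3 -5 -7 -4 -7 -5 -4 -5 -7 -7 -7 -7]
 [-6 -6 -6 -7 -5 -4 -7 -8 -7 -4 -7 -7 -7 -4 -6 -7 -6 -6]
 [-7 -6 -7 -7 -4 -7 -7 -7 -6 -5 -6 -8 -7 -5 -4 -6 -7 -6]
 [-7 -7 -7 -6 -5 -8 -7 -3  2 -6 -3 -8 -7 -6 -4 -6 -6 -6]
 [-7 -6 -5 -2 -2 -5 -4  2  4  0  5 -6 -7 -5 -2 -4 -7 -6]
 [-7 -7 -7 -3 -4 -8 -4 10  8  6 11 -3 -4 -3 -1 -3 -6 -7]
 [-6 -7 -7 -4 -3 -7 -6  3  9  8  8 -5 -7 -7 -4 -6 -6 -6]
 [-7 -6 -6 -7 -4 -6 -7 -5  1  2 -6 -7 -7 -4 -4 -7 -7 -6]
 [-6 -6 -7 -6 -4 -4 -7 -7 -5 -5 -8 -7 -6 -3 -6 -7 -6 -6]
 [-6 -6 -6 -6 -6 -4 -5 -6 -4 -6 -7 -5 -4 -5 -7 -7 -7 -6]
 [-6 -6 -6 -6 -6 -6 -7 -4 -2 -3 -4 -5 -6 -7 -6 -6 -7 -6]
 [-7 -6 -6 -6 -6 -6 -7 -7 -5 -7 -7 -8 -6 -7 -6 -6 -6 -7]
 [-6 -6 -6 -7 -7 -7 -7 -6 -7 -7 -7 -7 -7 -7 -6 -7 -6 -6]]
[[190 
[... 419 characters left out ...]
197 189 110 191 195 191]
 [191 190 133  83  82 125 119 131 127  84 160 166 168 168  86 119 190 192]
 [191 193 188 103 115 188 161 173 148 116 180 140 117 106  59 102 170 190]
 [191 192 193 118 106 197 196 208 183 151 200 193 193 186 104 187 192 191]
 [190 192 195 186 104 190 198 197 155 134 195 197 193 145 123 192 193 191]
 [191 191 193 193 136 126 189 196 162 142 194 193 142  95 185 194 191 190]
 [192 191 191 194 187 133 124 165 120 158 167 141 101 134 192 192 190 190]
 [193 191 191 192 194 190 185 123  81 103 104 120 185 190 193 191 190 190]
 [192 190 191 191 192 193 195 187 142 163 188 189 194 192 191 190 190 189]
 [192 191 191 190 190 191 192 194 189 191 194 192 191 190 190 190 190 190]]
```

The spot is on the cross to within about 1.5 mm. I'm releasing and rising, then verifying.

arm_command --xyz '[[0, 0, 0], [0, 0, 0], [0, 0, 0], [0, 0, 0], [0, 0, 0], [0, 0, 0], [0, 0, 0.02], [0, 0, 0.05], [0, 0, 0.08], [0, 0, 0.11], [0, 0, 0.14], [0, 0, 0.17], [0, 0, 0.19], [0, 0, 0.19]]' --rot '[[0, 0, 0], [0, 0, 0], [0, 0, 0], [0, 0, 0], [0, 0, 0], [0, 0, 0], [0, 0, 0], [0, 0, 0], [0, 0, 0], [0, 0, 0], [0, 0.0, 0.1], [0, 0, 0.2], [0, 0, 0.3], [0, 0, 0.3]]' --grip 0.6

```text
time: 33.93
ee_pos: [0.5753, -0.0937, 0.3034]
eef_rot: [0.885, 0.466, 0.003, 0.002]
ft_force: [1.0, 0.2, 0.3]
width: 0.0519
grip_force: 0.0
```

Run:
```python
from h import *
for f in('t4','t0','t12'):
  im=(snap('top','t12')[:,:,::-1] if f=='t12' else cv2.imread(f'pics/{f}.png')).astype(float)
  d=(im[...,0]-im[...,2])[183:192,254:265]+6;d=np.clip(d-3,0,99);Y,X=np.mgrid[183:192,254:265]
  k=255-im.min(2);k=np.clip(k[177:197,249:270]-90,0,99);yy,xx=np.mgrid[177:197,249:270]
  print(f,'blue',d.sum(),(d*X).sum()/max(d.sum(),1),(d*Y).sum()/max(d.sum(),1),'dark ctr',(k*xx).sum()/k.sum(),(k*yy).sum()/k.sum())
snap('side','s12');find('cap','side',n=2)
s=r.read_state();print(s['time'],s['ft_force'],s['ee_pos'],s['width'])
```

```text
t4 blue 6.0 260.6666666666667 186.33333333333334 dark ctr 258.7430319510537 186.46736913664174
t0 blue 6.0 260.6666666666667 186.33333333333334 dark ctr 258.7504873294347 186.4720597790773
t12 blue 135.0 258.5925925925926 187.15555555555557 dark ctr 258.9095890410959 186.38721461187214
side cap spot_point [ 0.4647 -0.4074  0.0074] 0.94 
side cap spot_point [ 0.2992 -0.1957  0.0006] 0.71 
34.0833 [-0.23655173 -0.38932013 -0.18141753] [ 0.57357637 -0.09402341  0.2980612 ] 0.05210413921047649
```

```bash
python3 -c "
from bench import r
print(r.close_job())"
```

```text
the job is handed in; nothing more can be done
None
```

I handed the job in at about 34 s, but I don't have the judge's verdict: the cap stands upright in the wooden tray, the shutter moved its full 40 mm to the stop, and the spot measures about 2–3 mm from the cross centre (limit 6 mm).

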